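# Cull the misshapen brush blocks

## Robot

A 6-joint arm with a two-finger parallel gripper is mounted at the origin on the work surface. World frame = base frame: x ahead of the robot, y to its left, z up, the work surface at z = 0. Lengths are in m, angles in rad, forces in N, time in s.
With the tool pointing down it reaches from about 0.35 to 0.925 m from the base axis. Payload 6.4 kg.
Tool frame: the origin (TCP) lies between the finger pads; the fingertips stand 11 mm ahead of it and the grasp point (between the pads) lies 8 mm behind it; z points along the fingers, y is the line along which they close (so a half turn about z gives the same grasp; the last joint's range is limited). The gripper opens to 85 mm and grips with 20 to 120 N. Pads are 22 mm wide; open, the fingers measure 114 mm over their backs; the gripper's body (76 mm by 85 mm) begins 54 mm behind the grasp point. The pads swing forward as they close: fully open they stand 13 mm farther back than shut.
Start: joints at [1.008, 0.245, 1.558, -0, 1.339, -0.174], TCP at [0.246, 0.601, 0.242] pointing down, gripper open.
Joint ranges: [-3.13, 3.13], [-1.02, 2.26], [0.13, 2.54], [-0.95, 4.09], [0.21, 2.88], [-2.74, 2.74]. Speed limits (rad/s): [2.57, 2.57, 3.14, 3.14, 3.14, 3.14].

## Interface

Orientations are given as a 3x3 rotation matrix whose columns are the frame's x, y, z axes.
In Python, from rig import r gives the robot as it stands. The module is installed in compiled form; this text tells all that it offers.
- The arm moves only by the tool apply_moves, never from a script. Its argument "plan" is a list of rows, each an object with "dp": the shift along the tool's x, y, z in m, a list of three; "twist": the turn about the tool's z in rad. A call has 1 to 20 rows; each row shifts and turns the commanded pose from where the row before left it, along the tool's axes as they then stand; what a row does not reach is not made up. A row lasts 1/12 s, in which the tool goes at most 41.7 mm and 7.16 degrees, less where a joint would pass 70% of its speed; a pose out of reach is approached as far as the arm can. A call is refused whole if a number of a shift passes 0.0417 or a number of a turn 0.125, either way. A call with a gripper value outside its range is refused whole. "grip" is the opening, from 0 (shut) to 1 (fully open), set as the call begins (left out, the last holds). The fingers move at their own pace and stop on an object; the grip force is fixed at half the most. Time passes only in rows, so rows that do not move let the fingers close. It gives the time, the measured TCP pose, the force, the opening and the grip force at its end, in the units of the state.
- r.observe(): the state, without advancing time (a new reading comes with each control period).
- r.grab_frame(name): name is "side" or "top"; returns (picture, depth): 480x640x3 uint8, blue, green, red; 480x640 float32, m along the optical axis (not along the pixel's ray), 0 where there is no reading.
- r.calibration(name): a dict with "K" (3x3 intrinsics, pixels), "R" (3x3) and "t" (3): a world point X has camera coordinates R X + t. Camera axes: x right, y down, z forward; pixel columns grow to the right and rows downward; lengths in m; the calibration is good to about 2 mm. A picture is of the moment at which its call begins. calibration takes no time and is no camera call.
- r.job_done(): hands the job in; it is judged then, once.
Trained networks look in the newest picture that a camera, given by its name, has taken for a name from the list of things; names that differ only in an ending like _2 or _b are one class to them, and where a whole thing is asked for, a point or a joint stands for the part that bears it (a point fixed in the world has none). Each returns a list of dicts, best first, with "score" (0 to 1); they miss things now and then, are a little off and sometimes report something else, mostly with a low value. They report only what shows in the picture. A call takes as long as a camera call. They do not tell look-alikes from the thing itself.
- r.find_in(camera, label): "extent" ([centre column, centre row, width, height] in pixels, round what is visible of it).
- r.cut_out(camera, label): "mask" (480x640 bool, what is visible of it) and "extent" ([centre column, centre row, width, height] in pixels, round what is visible of it).
- r.pinpoint(camera, label): "pixel" ([column, row] in pixels: a listed point, or the origin of a listed thing).
The state is a dict: "time_s": time; "joints": joint angles; "joint_vel": joint speeds; "joint_efforts": joint torques, N m; "eef_pos": TCP position; "ee_rot": TCP orientation; "wrist_force": force on the tool from outside, world axes, zero at the start; "wrist_torque": the same for the moment, N m; "opening": finger opening in m; "grasp_force": force on a finger pad.
Only numpy, scipy, OpenCV 4.12 (cv2) and the standard library are available. Lean on these libraries where they do the work, as an engineer would, in place of code of your own. Each camera call takes 0.05 s, during which the arm holds its last target. There are 200 camera calls.

## Task

Six wooden brush blocks lie on the grey metal plate and two of them are scrap: one was sawn too short and one has a corner of its end broken away. Put these two into the shallow crate beside the plate so that they lie inside it, and leave the four good blocks lying where they are. Do not disturb the hand brush, the wrench or the tub.

Things in the scene. Friction and masses are not known exactly. Their poses are not given: they have to be found in the camera images.
- plate: flat grey sheet-metal plate fixed on the table, 290 x 320 x 6 mm (x, y, z), carrying the six blocks in two loose rows of three, their lengths roughly along its x. Origin at the centre of its underside.
- crate: shallow open-topped plastic crate fixed on the table, 220 x 200 x 55 mm (x, y, z) outside, walls and floor 5 mm thick, inside 210 x 190 mm. Origin at the centre of its underside, z up.
- block_short: scrap block sawn too short: pale wood, 75 x 40 x 24 mm (x, y, z), two rows of five tuft holes; lies flat on the plate. Origin at the centre of its underside, x along its length, z up.
- block_broken: scrap block with a broken corner: pale wood, outline 110 x 40 x 24 mm (x, y, z) like a good one, but the corner x above about +10 mm, y above -2 mm is missing over the full height, leaving an 18 mm wide tongue at the +x end; full 40 mm width from x = -55 to +10 mm. Lies flat on the plate. Origin at the centre of the underside of the complete outline, z up.
- block_1: a good block: plain pale wooden brush block, 110 x 40 x 24 mm (x, y, z), a full rectangle seen from above, two rows of seven small dark tuft holes on top; lies flat on the plate. Origin at the centre of its underside, x along its length, z up. To be left where it is.
- block_2: a good block: plain pale wooden brush block, 110 x 40 x 24 mm (x, y, z), a full rectangle seen from above, two rows of seven small dark tuft holes on top; lies flat on the plate. Origin at the centre of its underside, x along its length, z up. To be left where it is.
- block_3: a good block: plain pale wooden brush block, 110 x 40 x 24 mm (x, y, z), a full rectangle seen from above, two rows of seven small dark tuft holes on top; lies flat on the plate. Origin at the centre of its underside, x along its length, z up. To be left where it is.
- block_4: a good block: plain pale wooden brush block, 110 x 40 x 24 mm (x, y, z), a full rectangle seen from above, two rows of seven small dark tuft holes on top; lies flat on the plate. Origin at the centre of its underside, x along its length, z up. To be left where it is.
- bench_brush: bystander: bench hand brush standing on its bristles, wooden back 160 x 48 mm, bristles 165 x 64 mm in plan, its top 65 mm high, handle to -x, 290 mm long overall, bristles from 0 to 45 mm height. Origin on the table level 50 mm from the bristles' middle towards the handle.
- wrench: bystander: flat steel wrench lying on the table, about 200 mm long along its x. Origin at the middle of its underside.
- tub: bystander: small clear plastic tub, 90 mm across the rim, 50 mm high. Origin at the centre of its underside.
Not all that is in view belongs to the job. Leave any orange, pink or red look-alike of the block_broken alone.

How it is judged:
At the end, for the whole second after the job is handed in: Both scrap blocks lie at rest in the crate: origin within 85 mm of its centre along both its axes and under 45 mm above its underside, length within 20 degrees of level, any face down. Good blocks and bystanders are within 30 mm of their starts (x of block_short in the frame of crate between -0.085 and 0.085 m and y of block_short in the frame of crate between -0.085 and 0.085 m and z of each of block_short, block_broken in the frame of crate below 0.045 m and angle between block_short's own x axis and vertical between 1.22 and 1.92 rad and linear speed of each of block_short, block_broken below 0.02 m/s and x of block_broken in the frame of crate between -0.085 and 0.085 m and y of block_broken in the frame of crate between -0.085 and 0.085 m and angle between block_broken's own x axis and vertical between 1.22 and 1.92 rad and distance of each of block_1, block_2, block_3, block_4, bench_brush, wrench, tub from where it was at the start of the episode below 0.03 m); the robot touches nothing.
It fails at once if a good block was moved more than 30 mm (distance of any of block_1, block_2, block_3, block_4 from where it was at the start of the episode above 0.03 m).
It fails at once if the hand brush, the wrench or the tub was moved more than 30 mm (distance of any of bench_brush, wrench, tub from where it was at the start of the episode above 0.03 m).
It also fails if it takes over 54 s, if anything falls off the work surface, if the arm or the gripper's body presses on something with over 40 N, if the wrist force passes 120 N, or if a joint passes its speed limit or range.

## Working session

There is one attempt and no reset: what is moved stays moved. The work goes in short steps, Python scripts to look and compute and a tool call to move; the robot and the scene stay as the last step left them, time stands still between calls to the robot, and variables do not carry over. Pictures are saved under pics/ and viewed, at most 10 in all, crops included, and the job is handed in when it is done.

Besides the shell and the picture viewer there is one more tool, called after "Emit:" by a JSON object that holds its "fn" and its "kwargs". apply_moves: Moves the arm, as the interface text tells. Its arguments: {"type":"object","properties":{"plan":{"type":"array"},"grip":{"type":"number"}},"required":["plan"]}

```bash
mkdir -p pics; python3 - <<'E'
from rig import r
import cv2,numpy as np
im,d=r.grab_frame("top"); cv2.imwrite("pics/top0.png",im); np.save("d0.npy",d)
c=r.calibration("top");print(c)
o=r.observe();print(o["eef_pos"],o["ee_rot"],o["time_s"])
for n in["block_short","block_broken","block_1","crate"]:
  print(n,[(round(x["score"],2),np.round(x["extent"])) for x in r.find_in("top",n)])
E
```

```text
{'K': array([[598.48756987,   0.        , 309.32704312],
       [  0.        , 598.48756987, 244.6214643 ],
       [  0.        ,   0.        ,   1.        ]]), 'R': array([[-5.31687236e-03, -9.99984600e-01, -1.59102186e-03],
       [-9.89606685e-01,  5.49032005e-03, -1.43695741e-01],
       [ 1.43702264e-01,  8.10473957e-04, -9.89620636e-01]]), 't': array([0.01812003, 0.54806311, 1.48014643])}
[0.24612667 0.60104476 0.24120321] [[-9.25355538e-01  3.79099129e-01 -9.88986519e-04]
 [ 3.79100288e-01  9.25354236e-01 -1.58415536e-03]
 [ 3.14610946e-04 -1.84083201e-03 -9.99998256e-01]] 0.05
block_short [(0.65, array([353., 224.,  23.,  35.])), (0.59, array([492., 252.,  41.,  33.]))]
block_broken [(0.93, array([408., 146.,  37.,  30.])), (0.78, array([406., 357.,  22.,  47.])), (0.76, array([471., 354.,  30.,  44.])), (0.57, array([351., 279.,  25.,  36.]))]
block_1 [(0.95, array([396., 230.,  19.,  43.])), (0.85, array([389., 283.,  21.,  40.])), (0.82, array([432., 228.,  26.,  45.])), (0.74, array([427., 282.,  28.,  43.]))]
crate [(0.68, array([234., 253., 101., 103.]))]
```

View pics/top0.png

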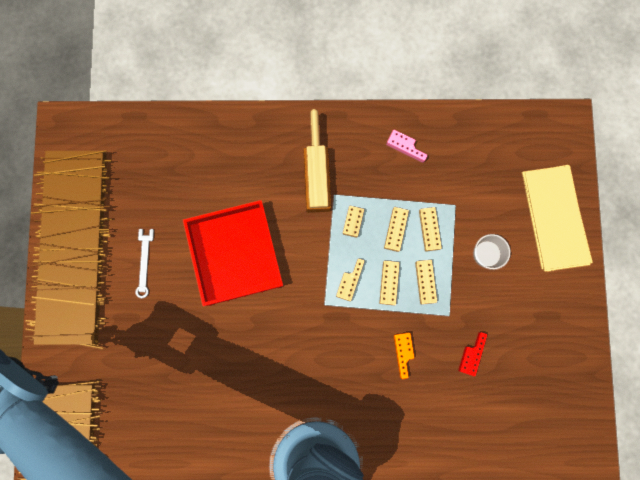

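The picture shows the short block at about (353,222), the broken one at (351,279) with its tongue pointing up and to the right, and the crate at (234,253). The coloured look-alikes lie off the plate.

```bash
cat > h.py <<'E'
from rig import r
import cv2,numpy as np
c=r.calibration("top");K,R,t=c["K"],c["R"],c["t"]
def world(px,z):
    px=np.asarray(px,float).reshape(-1,2); ray=np.c_[(px-K[:2,2])/[K[0,0],K[1,1]],np.ones(len(px))]@R
    o=-R.T@t; return o+ray*((z-o[2])/ray[:,2])[:,None]
def rect(m,z):
    p=world(np.argwhere(m)[:,::-1],z)[:,:2]
    (cx,cy),s,a=cv2.minAreaRect((p*1000).astype(np.float32))
    if s[0]<s[1]: s=s[::-1];a+=90
    return np.round([cx,cy,*s,a],1)
E
python3 - <<'E'
from h import *
im=cv2.imread("pics/top0.png");d=np.load("d0.npy")
v,u=np.mgrid[:480,:640]
P=(np.stack([(u-K[0,2])/K[0,0]*d,(v-K[1,2])/K[1,1]*d,d],-1)-t)@R
m=((P[...,2]>.018)&(P[...,2]<.045)&(u>330)&(u<452)&(v>198)&(v<312)).astype(np.uint8)
hsv=cv2.cvtColor(im,cv2.COLOR_BGR2HSV)
b=((hsv[...,0]<32)&(hsv[...,0]>8)&(hsv[...,1]>30)&(u>330)&(u<452)&(v>198)&(v<312)).astype(np.uint8)
for nm,mm in(("depth",m),("col",b)):
  mm=cv2.morphologyEx(mm,cv2.MORPH_CLOSE,np.ones((3,3)))
  n,L,S,C=cv2.connectedComponentsWithStats(mm)
  for i in range(1,n):
    if S[i,4]>200: print(nm,np.round(C[i]),S[i,4],rect(L==i,.030),'ztop',np.median(P[L==i][:,2]).round(4))
red=((hsv[...,1]>200)&((hsv[...,0]<8)|(hsv[...,0]>172))&(u<300)&(u>170)).astype(np.uint8)
rim=red.astype(bool)
print("crate",rect(rim,.055), [np.median(P[rim][:,2])])
rm=rim&(P[...,2]>.045); print("rim",rect(rm,.055),cv2.minAreaRect((P[rm][:,:2]*1000).astype(np.float32)))
cv2.imwrite("pics/crop0.png",cv2.resize(im[190:320,320:460],None,fx=5,fy=4.6,interpolation=cv2.INTER_CUBIC))
E
```

```text
depth [353. 221.] 459 [611.2 -95.5  76.8  44.4 166. ] ztop 0.0297
depth [396. 229.] 681 [ 590.  -207.8  111.8   40.8  166.1] ztop 0.0296
depth [430. 229.] 699 [ 589.9 -294.4  110.7   42.6    6.6] ztop 0.0298
depth [350. 282.] 540 [463.9 -87.2 109.7  39.2 160.7] ztop 0.0297
depth [389. 282.] 706 [ 452.  -186.8  110.2   41.1  173.7] ztop 0.0296
depth [426. 281.] 721 [ 453.9 -279.2  109.9   42.9    5.1] ztop 0.0294
col [353. 221.] 490 [610.  -97.5  78.3  42.1 166.1] ztop 0.0295
col [396. 229.] 721 [ 589.4 -207.8  113.2   42.7  166.1] ztop 0.0294
col [430. 229.] 757 [ 589.3 -293.9  112.3   45.2    6.6] ztop 0.0294
col [350. 281.] 580 [463.7 -87.6 111.4  41.6 160.7] ztop 0.0293
col [389. 283.] 751 [ 451.8 -186.5  111.5   43.3  173.5] ztop 0.0293
col [426. 282.] 770 [ 453.7 -279.2  111.5   44.6    5.3] ztop 0.0292
col [355. 309.] 236 [ 386.4 -122.7  168.5   12.5   89.7] ztop -0.0004
crate [527.  208.6 229.4 208.4  14. ] [np.float64(0.005990865533200863)]
rim [528.7 208.8 225.  204.2  14.1] ((467.73773193359375, 186.34799194335938), (378.9540710449219, 226.89205932617188), 20.42473602294922)
```

View pics/crop0.png

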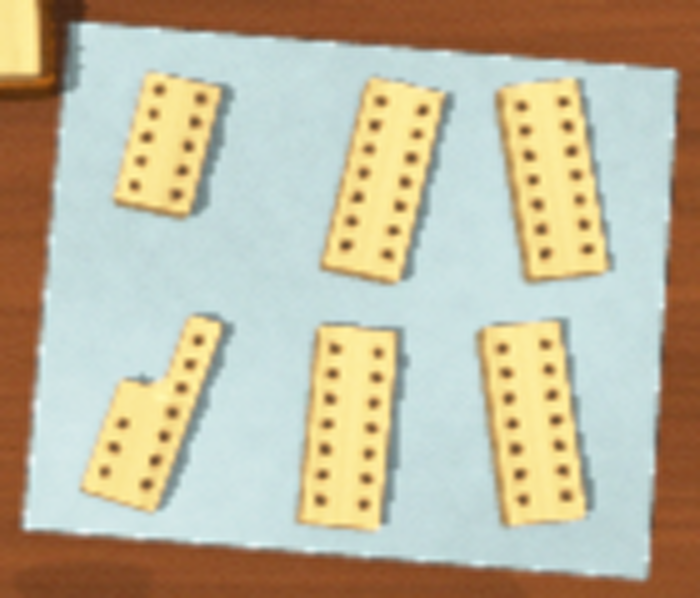

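```bash
cat >> h.py <<'E'
def plan(xyz,ang):
    "twist to tool-y world angle ang (deg), then shift in the turned tool frame"
    o=r.observe();T=np.array(o["ee_rot"]);cur=np.degrees(np.arctan2(T[1,1],T[0,1]))
    a=np.radians(ang);y=np.array([np.cos(a),np.sin(a),0]);z=np.array([0,0,-1.]);x=np.cross(y,z)
    dw=np.array(xyz)-o["eef_pos"]
    dth=(cur-ang+180)%360-180
    print("twist",round(np.radians(dth),4),"dp tool (after twist)",np.round([dw@x,dw@y,dw@z],4),"t",o["time_s"],"joints",np.round(o["joints"],2))
E
python3 - <<'E'
from h import *
d=np.load("d0.npy");v,u=np.mgrid[:480,:640]
P=(np.stack([(u-K[0,2])/K[0,0]*d,(v-K[1,2])/K[1,1]*d,d],-1)-t)@R
for z0 in(.02,.05):
  m=(P[...,2]>z0)&(P[...,2]<.09)&(u>295)&(u<335)&(v>100)&(v<215)&(P[...,0]<.75)
  q=P[m];print(q.min(0),q.max(0),np.percentile(q,[2,98],axis=0)[:,:2].round(3))
plan([.6085,-.096,.15],76)
E
```

```text
[ 0.63794138 -0.03898773  0.02055456] [0.74999108 0.02783299 0.07633631] [[ 0.64  -0.037]
 [ 0.748  0.025]]
[ 0.64040225 -0.03340172  0.0508648 ] [0.74999108 0.02528335 0.07633631] [[ 0.643 -0.03 ]
 [ 0.748  0.017]]
twist -0.1444 dp tool (after twist) [-0.5202 -0.5889  0.0918] t 0.25 joints [ 1.01  0.25  1.56 -0.    1.34 -0.17]
```

Emit:
{"fn": "apply_moves", "kwargs": {"plan": [{"dp": [0,0,0.02],"twist": -0.0722},{"dp": [0,0,0.02],"twist": -0.0722},{"dp": [-0.0213,-0.0245,0],"twist": 0},{"dp": [-0.0213,-0.0245,0],"twist": 0},{"dp": [-0.0213,-0.0245,0],"twist": 0},{"dp": [-0.0213,-0.0245,0],"twist": 0},{"dp": [-0.0213,-0.0245,0],"twist": 0},{"dp": [-0.0213,-0.0245,0],"twist": 0},{"dp": [-0.0213,-0.0245,0],"twist": 0},{"dp": [-0.0213,-0.0245,0],"twist": 0},{"dp": [-0.0213,-0.0245,0],"twist": 0},{"dp": [-0.0213,-0.0245,0],"twist": 0},{"dp": [-0.0213,-0.0245,0],"twist": 0},{"dp": [-0.0213,-0.0245,0],"twist": 0}], "grip": 0.72}}

```text
time_s: 1.42
eef_pos: [0.4237, 0.2529, 0.2024]
ee_rot: [[-0.97, 0.242, 0.0], [0.242, 0.97, 0.0], [-0.0, 0.0, -1.0]]
wrist_force: [0.3, 0.6, 0.6]
opening: 0.0617
grasp_force: 0.0
```

Emit:
{"fn": "apply_moves", "kwargs": {"plan": [{"dp": [-0.0213,-0.0245,0],"twist": 0},{"dp": [-0.0213,-0.0245,0],"twist": 0},{"dp": [-0.0213,-0.0245,0],"twist": 0},{"dp": [-0.0213,-0.0245,0],"twist": 0},{"dp": [-0.0213,-0.0245,0],"twist": 0},{"dp": [-0.0213,-0.0245,0],"twist": 0},{"dp": [-0.0213,-0.0245,0],"twist": 0},{"dp": [-0.0213,-0.0245,0],"twist": 0},{"dp": [-0.0213,-0.0245,0],"twist": 0},{"dp": [-0.0213,-0.0245,0],"twist": 0},{"dp": [-0.0213,-0.0245,0],"twist": 0},{"dp": [-0.0213,-0.0245,0],"twist": 0},{"dp": [0,0,0],"twist": 0},{"dp": [0,0,0],"twist": 0},{"dp": [0,0,0],"twist": 0}]}}

```text
time_s: 2.67
eef_pos: [0.5997, -0.0923, 0.2019]
ee_rot: [[-0.97, 0.242, -0.001], [0.242, 0.97, 0.001], [0.001, 0.0, -1.0]]
wrist_force: [-0.1, 0.0, -0.0]
opening: 0.0613
grasp_force: 0.0
```

```bash
python3 - <<'E'
from h import *
plan([.601,-.094,.018],76);print(r.observe()["opening"])
im,d=r.grab_frame("side");cv2.imwrite("pics/s1.png",im)
E
```

```text
twist -0.0001 dp tool (after twist) [-0.0017 -0.0014  0.1839] t 2.6667 joints [-0.34  0.18  1.7   0.    1.25 -1.67]
0.06129367852340285
```

View pics/s1.png

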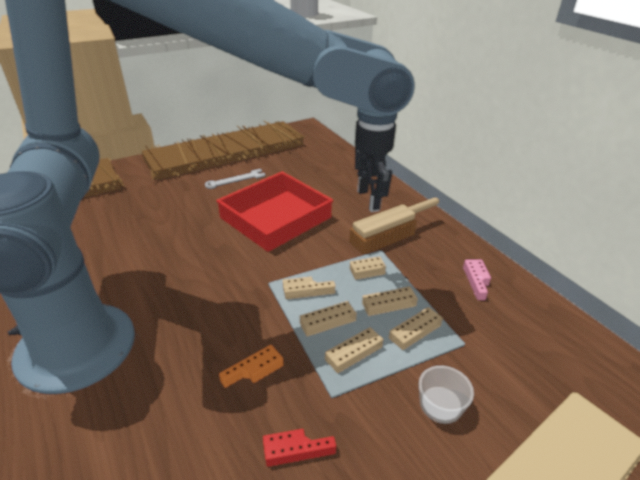

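The side view shows the gripper hovering above the short block, clear of the brush. I'll descend now.

Emit:
{"fn": "apply_moves", "kwargs": {"plan": [{"dp": [-0.0017,-0.0014,0.024],"twist": 0},{"dp": [0,0,0.024],"twist": 0},{"dp": [0,0,0.024],"twist": 0},{"dp": [0,0,0.024],"twist": 0},{"dp": [0,0,0.024],"twist": 0},{"dp": [0,0,0.024],"twist": 0},{"dp": [0,0,0.016],"twist": 0},{"dp": [0,0,0.012],"twist": 0},{"dp": [0,0,0.008],"twist": 0},{"dp": [0,0,0.004],"twist": 0},{"dp": [0,0,0],"twist": 0},{"dp": [0,0,0],"twist": 0}]}}

```text
time_s: 3.72
eef_pos: [0.6021, -0.0945, 0.0192]
ee_rot: [[-0.97, 0.242, 0.001], [0.242, 0.97, -0.001], [-0.002, -0.0, -1.0]]
wrist_force: [-1.0, -0.7, 0.2]
opening: 0.0618
grasp_force: 0.0
```

Emit:
{"fn": "apply_moves", "kwargs": {"plan": [{"dp": [0,0,0],"twist": 0},{"dp": [0,0,0],"twist": 0},{"dp": [0,0,0],"twist": 0},{"dp": [0,0,0],"twist": 0},{"dp": [0,0,0],"twist": 0},{"dp": [0,0,0],"twist": 0},{"dp": [0,0,0],"twist": 0},{"dp": [0,0,0],"twist": 0}], "grip": 0.2}}

```text
time_s: 4.38
eef_pos: [0.6026, -0.0949, 0.0198]
ee_rot: [[-0.97, 0.242, 0.002], [0.242, 0.97, -0.001], [-0.003, -0.0, -1.0]]
wrist_force: [-0.4, -0.3, 6.3]
opening: 0.0388
grasp_force: 62.5
```

Emit:
{"fn": "apply_moves", "kwargs": {"plan": [{"dp": [0,0,-0.01],"twist": 0},{"dp": [0,0,-0.02],"twist": 0},{"dp": [0,0,-0.02],"twist": 0},{"dp": [0,0,-0.02],"twist": 0},{"dp": [0,0,-0.02],"twist": 0},{"dp": [0,0,-0.02],"twist": 0},{"dp": [0,0,-0.02],"twist": 0},{"dp": [0,0,-0.01],"twist": 0},{"dp": [0,0,0],"twist": 0},{"dp": [0,0,0],"twist": 0}]}}

```text
time_s: 5.22
eef_pos: [0.6013, -0.0945, 0.1583]
ee_rot: [[-0.97, 0.242, 0.0], [0.242, 0.97, -0.0], [-0.0, -0.0, -1.0]]
wrist_force: [-0.3, -0.2, -0.2]
opening: 0.039
grasp_force: 61.9
```

```bash
python3 - <<'E'
from h import *
plan([.509,.2466,.026],104);o=r.observe();print(o["opening"],o["grasp_force"],o["wrist_force"])
E
```

```text
twist -0.4888 dp tool (after twist) [0.007  0.3533 0.1323] t 5.2167 joints [-0.34  0.24  1.73 -0.    1.18 -1.67]
0.03895317959307373 61.87087297439575 [-0.28958681 -0.22218603 -0.20372522]
```

Emit:
{"fn": "apply_moves", "kwargs": {"plan": [{"dp": [0,0,0],"twist": -0.0978},{"dp": [0,0,0],"twist": -0.0978},{"dp": [0,0,0],"twist": -0.0978},{"dp": [0,0,0],"twist": -0.0978},{"dp": [0,0,0],"twist": -0.0976},{"dp": [0.0005,0.0253,0],"twist": 0},{"dp": [0.0005,0.0252,0],"twist": 0},{"dp": [0.0005,0.0252,0],"twist": 0},{"dp": [0.0005,0.0252,0],"twist": 0},{"dp": [0.0005,0.0252,0],"twist": 0},{"dp": [0.0005,0.0252,0],"twist": 0},{"dp": [0.0005,0.0252,0],"twist": 0},{"dp": [0.0005,0.0252,0],"twist": 0},{"dp": [0.0005,0.0252,0],"twist": 0},{"dp": [0.0005,0.0252,0],"twist": 0},{"dp": [0.0005,0.0252,0],"twist": 0},{"dp": [0.0005,0.0252,0],"twist": 0},{"dp": [0.0005,0.0252,0],"twist": 0},{"dp": [0.0005,0.0252,0],"twist": 0},{"dp": [0,0,0],"twist": 0}]}}

```text
time_s: 6.88
eef_pos: [0.5067, 0.2491, 0.1561]
ee_rot: [[-0.969, -0.246, -0.004], [-0.246, 0.969, 0.0], [0.004, 0.001, -1.0]]
wrist_force: [-0.3, -0.2, -0.4]
opening: 0.0392
grasp_force: 61.8
```

```bash
python3 - <<'E'
from h import *
plan([.509,.2466,.024],104);o=r.observe();print(o["opening"],o["grasp_force"])
E
```

```text
twist 0.0039 dp tool (after twist) [-0.0016 -0.003   0.1321] t 6.8833 joints [ 0.26  0.14  1.84  0.    1.16 -1.56]
0.039243691912815834 61.80275201797485
```

Emit:
{"fn": "apply_moves", "kwargs": {"plan": [{"dp": [0,-0.003,0.02],"twist": 0},{"dp": [0,0,0.02],"twist": 0},{"dp": [0,0,0.02],"twist": 0},{"dp": [0,0,0.02],"twist": 0},{"dp": [0,0,0.02],"twist": 0},{"dp": [0,0,0.015],"twist": 0},{"dp": [0,0,0.01],"twist": 0},{"dp": [0,0,0.007],"twist": 0},{"dp": [0,0,0],"twist": 0},{"dp": [0,0,0],"twist": 0}]}}

```text
time_s: 7.72
eef_pos: [0.51, 0.2431, 0.0262]
ee_rot: [[-0.97, -0.242, -0.0], [-0.242, 0.97, -0.0], [0.0, -0.0, -1.0]]
wrist_force: [0.1, -0.3, -0.6]
opening: 0.0384
grasp_force: 61.8
```

Emit:
{"fn": "apply_moves", "kwargs": {"plan": [{"dp": [0,0,0],"twist": 0},{"dp": [0,0,0],"twist": 0},{"dp": [0,0,0],"twist": 0},{"dp": [0,0,0],"twist": 0},{"dp": [0,0,0],"twist": 0},{"dp": [0,0,-0.01],"twist": 0},{"dp": [0,0,-0.02],"twist": 0},{"dp": [0,0,-0.02],"twist": 0},{"dp": [0,0,-0.02],"twist": 0},{"dp": [0,0,-0.02],"twist": 0},{"dp": [0,0,-0.02],"twist": 0},{"dp": [0,0,-0.02],"twist": 0},{"dp": [0,0,0],"twist": 0},{"dp": [0,0,0],"twist": 0}], "grip": 0.64}}

```text
time_s: 8.88
eef_pos: [0.5108, 0.2436, 0.1581]
ee_rot: [[-0.97, -0.242, 0.003], [-0.242, 0.97, 0.001], [-0.003, 0.0, -1.0]]
wrist_force: [0.2, 0.4, -0.3]
opening: 0.0546
grasp_force: 0.0
```

```bash
python3 - <<'E'
from h import *
plan([.4527,-.0835,.018],70.7)
E
```

```text
twist 0.5813 dp tool (after twist) [-0.0532 -0.3279  0.1401] t 8.8833 joints [ 0.24  0.14  1.84  0.    1.16 -1.57]
```

Emit:
{"fn": "apply_moves", "kwargs": {"plan": [{"dp": [0,0,0],"twist": 0.1163},{"dp": [0,0,0],"twist": 0.1163},{"dp": [0,0,0],"twist": 0.1163},{"dp": [0,0,0],"twist": 0.1163},{"dp": [0,0,0],"twist": 0.1161},{"dp": [-0.0038,-0.0235,0],"twist": 0},{"dp": [-0.0038,-0.0234,0],"twist": 0},{"dp": [-0.0038,-0.0234,0],"twist": 0},{"dp": [-0.0038,-0.0234,0],"twist": 0},{"dp": [-0.0038,-0.0234,0],"twist": 0},{"dp": [-0.0038,-0.0234,0],"twist": 0},{"dp": [-0.0038,-0.0234,0],"twist": 0},{"dp": [-0.0038,-0.0234,0],"twist": 0},{"dp": [-0.0038,-0.0234,0],"twist": 0},{"dp": [-0.0038,-0.0234,0],"twist": 0},{"dp": [-0.0038,-0.0234,0],"twist": 0},{"dp": [-0.0038,-0.0234,0],"twist": 0},{"dp": [-0.0038,-0.0234,0],"twist": 0},{"dp": [-0.0038,-0.0234,0],"twist": 0},{"dp": [0,0,0],"twist": 0}], "grip": 0.75}}

```text
time_s: 10.55
eef_pos: [0.4507, -0.086, 0.1551]
ee_rot: [[-0.943, 0.334, -0.002], [0.334, 0.943, -0.0], [0.002, -0.001, -1.0]]
wrist_force: [-0.9, 0.5, 0.2]
opening: 0.0642
grasp_force: 0.0
```

Emit:
{"fn": "apply_moves", "kwargs": {"plan": [{"dp": [0,0,0],"twist": 0},{"dp": [0,0,0],"twist": 0}]}}

```text
time_s: 10.72
eef_pos: [0.4513, -0.0829, 0.1553]
ee_rot: [[-0.944, 0.331, -0.002], [0.331, 0.944, 0.001], [0.002, 0.0, -1.0]]
wrist_force: [0.7, -0.3, 0.7]
opening: 0.0641
grasp_force: 0.0
```

```bash
python3 - <<'E'
from h import *
plan([.4527,-.0835,.018],70.7)
im,d=r.grab_frame("side");cv2.imwrite("pics/s2.png",im)
E
```

```text
twist -0.0002 dp tool (after twist) [-1.600e-03 -1.000e-04  1.373e-01] t 10.7167 joints [-0.43 -0.11  2.1   0.    1.15 -1.66]
```

View pics/s2.png

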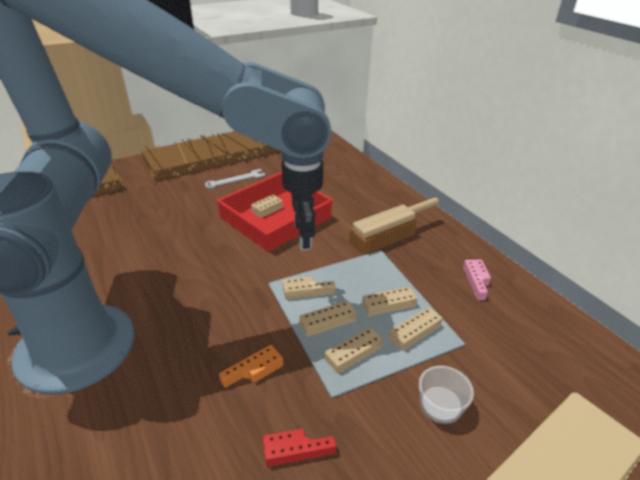

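The side view shows the short block lying in the crate at (267,205), and the gripper above the broken block at (308,288). Next I'll grasp it.

Emit:
{"fn": "apply_moves", "kwargs": {"plan": [{"dp": [-0.001,0,0.02],"twist": 0},{"dp": [0,0,0.02],"twist": 0},{"dp": [0,0,0.02],"twist": 0},{"dp": [0,0,0.02],"twist": 0},{"dp": [0,0,0.02],"twist": 0},{"dp": [0,0,0.016],"twist": 0},{"dp": [0,0,0.01],"twist": 0},{"dp": [0,0,0.007],"twist": 0},{"dp": [0,0,0.003],"twist": 0},{"dp": [0,0,0],"twist": 0},{"dp": [0,0,0],"twist": 0}]}}

```text
time_s: 11.68
eef_pos: [0.4534, -0.084, 0.0209]
ee_rot: [[-0.944, 0.33, 0.001], [0.33, 0.944, -0.0], [-0.001, -0.0, -1.0]]
wrist_force: [-0.1, -1.2, -0.0]
opening: 0.064
grasp_force: 0.0
```

Emit:
{"fn": "apply_moves", "kwargs": {"plan": [{"dp": [0,0,0],"twist": 0},{"dp": [0,0,0],"twist": 0},{"dp": [0,0,0],"twist": 0},{"dp": [0,0,0],"twist": 0},{"dp": [0,0,0],"twist": 0},{"dp": [0,0,0],"twist": 0},{"dp": [0,0,0],"twist": 0},{"dp": [0,0,0],"twist": 0},{"dp": [0,0,-0.01],"twist": 0},{"dp": [0,0,-0.02],"twist": 0},{"dp": [0,0,-0.02],"twist": 0},{"dp": [0,0,-0.02],"twist": 0},{"dp": [0,0,-0.02],"twist": 0},{"dp": [0,0,-0.02],"twist": 0},{"dp": [0,0,-0.02],"twist": 0},{"dp": [0,0,-0.01],"twist": 0},{"dp": [0,0,0],"twist": 0},{"dp": [0,0,0],"twist": 0}], "grip": 0.2}}

```text
time_s: 13.18
eef_pos: [0.4527, -0.0838, 0.1602]
ee_rot: [[-0.944, 0.331, 0.0], [0.331, 0.944, -0.0], [-0.0, -0.0, -1.0]]
wrist_force: [-0.1, 0.0, -1.0]
opening: 0.0385
grasp_force: 60.9
```

```bash
python3 - <<'E'
from h import *
a=np.radians(14);ux=np.array([np.cos(a),np.sin(a)]);uy=np.array([-ux[1],ux[0]])
p=np.array([.528,.208])-.042*uy-.012*ux
plan([*p,.026],104)
im,d=r.grab_frame("top");cv2.imwrite("pics/t3.png",cv2.resize(im[120:380,120:520],(800,520)))
E
```

```text
twist -0.5812 dp tool (after twist) [-0.1317  0.2229  0.1342] t 13.1833 joints [-0.43 -0.12  2.1  -0.    1.16 -1.66]
```

View pics/t3.png

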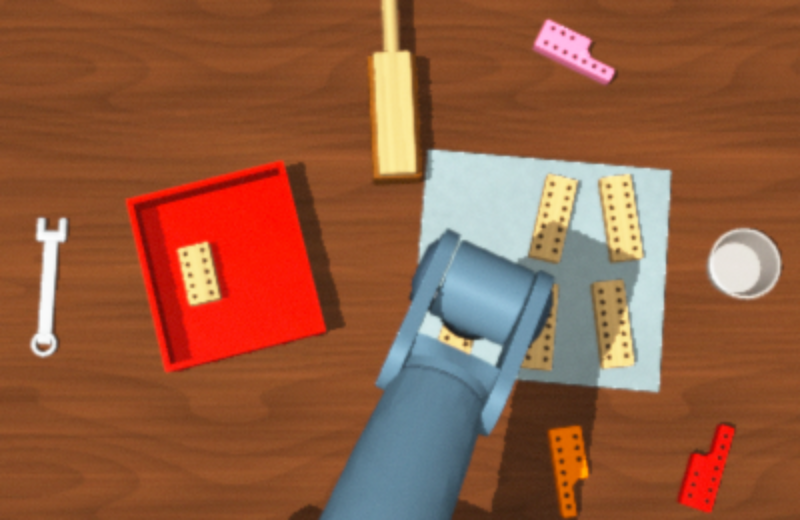

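The short block lies flat in the left half of the crate, at crop pixel (199,273). The right half is free and nothing else has moved.

Emit:
{"fn": "apply_moves", "kwargs": {"plan": [{"dp": [0,0,0],"twist": -0.1163},{"dp": [0,0,0],"twist": -0.1163},{"dp": [0,0,0],"twist": -0.1163},{"dp": [0,0,0],"twist": -0.1163},{"dp": [0,0,0],"twist": -0.116},{"dp": [-0.0132,0.0223,0],"twist": 0},{"dp": [-0.0132,0.0223,0],"twist": 0},{"dp": [-0.0132,0.0223,0],"twist": 0},{"dp": [-0.0132,0.0223,0],"twist": 0},{"dp": [-0.0132,0.0223,0],"twist": 0},{"dp": [-0.0132,0.0223,0],"twist": 0},{"dp": [-0.0132,0.0223,0],"twist": 0},{"dp": [-0.0132,0.0223,0],"twist": 0},{"dp": [-0.0132,0.0223,0],"twist": 0},{"dp": [-0.0132,0.0223,0],"twist": 0},{"dp": [0,0,0],"twist": 0},{"dp": [0,0,0],"twist": 0},{"dp": [0,0,0],"twist": 0}]}}

```text
time_s: 14.73
eef_pos: [0.5259, 0.1641, 0.1586]
ee_rot: [[-0.97, -0.242, -0.003], [-0.242, 0.97, -0.001], [0.003, 0.0, -1.0]]
wrist_force: [0.3, -0.6, -1.0]
opening: 0.0388
grasp_force: 60.9
```

Emit:
{"fn": "apply_moves", "kwargs": {"plan": [{"dp": [0,0,0.02],"twist": 0},{"dp": [0,0,0.02],"twist": 0},{"dp": [0,0,0.02],"twist": 0},{"dp": [0,0,0.02],"twist": 0},{"dp": [0,0,0.02],"twist": 0},{"dp": [0,0,0.016],"twist": 0},{"dp": [0,0,0.01],"twist": 0},{"dp": [0,0,0.008],"twist": 0},{"dp": [0,0,0],"twist": 0},{"dp": [0,0,0],"twist": 0}]}}

```text
time_s: 15.57
eef_pos: [0.5271, 0.1641, 0.0264]
ee_rot: [[-0.97, -0.241, -0.0], [-0.241, 0.97, -0.0], [0.0, -0.0, -1.0]]
wrist_force: [-0.3, -0.3, -1.1]
opening: 0.0388
grasp_force: 60.9
```

Release, then rise and move aside.

Emit:
{"fn": "apply_moves", "kwargs": {"plan": [{"dp": [0,0,0],"twist": 0},{"dp": [0,0,0],"twist": 0},{"dp": [0,0,0],"twist": 0},{"dp": [0,0,0],"twist": 0},{"dp": [0,0,0],"twist": 0},{"dp": [0,0,-0.01],"twist": 0},{"dp": [0,0,-0.02],"twist": 0},{"dp": [0,0,-0.02],"twist": 0},{"dp": [0,0,-0.02],"twist": 0},{"dp": [0,0,-0.02],"twist": 0},{"dp": [0,0,-0.02],"twist": 0},{"dp": [0,0,-0.02],"twist": 0},{"dp": [0,0,-0.02],"twist": 0},{"dp": [0,0,-0.02],"twist": 0}], "grip": 0.62}}

```text
time_s: 16.73
eef_pos: [0.5268, 0.1645, 0.1982]
ee_rot: [[-0.97, -0.242, 0.001], [-0.242, 0.97, 0.0], [-0.001, -0.0, -1.0]]
wrist_force: [0.6, -0.5, 0.3]
opening: 0.0528
grasp_force: 0.0
```

Emit:
{"fn": "apply_moves", "kwargs": {"plan": [{"dp": [0.01,0.025,0],"twist": 0},{"dp": [0.01,0.025,0],"twist": 0},{"dp": [0.01,0.025,0],"twist": 0},{"dp": [0.01,0.025,0],"twist": 0},{"dp": [0.01,0.025,0],"twist": 0},{"dp": [0.01,0.025,0],"twist": 0},{"dp": [0,0.025,0],"twist": 0},{"dp": [0,0.025,0],"twist": 0},{"dp": [0,0.025,0],"twist": 0},{"dp": [0,0.025,0],"twist": 0},{"dp": [0,0,0],"twist": 0},{"dp": [0,0,0],"twist": 0}]}}

```text
time_s: 17.73
eef_pos: [0.4078, 0.3932, 0.1969]
ee_rot: [[-0.97, -0.244, 0.001], [-0.244, 0.97, -0.0], [-0.0, -0.0, -1.0]]
wrist_force: [0.1, -0.2, 0.1]
opening: 0.053
grasp_force: 0.0
```

```bash
python3 - <<'E'
from h import *
im,d=r.grab_frame("top");cv2.imwrite("pics/t4.png",cv2.resize(im[100:400,120:520],(800,600)))
o=r.observe();print(o["time_s"],o["joint_vel"])
E
```

```text
17.7833 [-0.0240068  -0.00333228  0.01063688  0.00059128 -0.00315554  0.0010924 ]
```

View pics/t4.png

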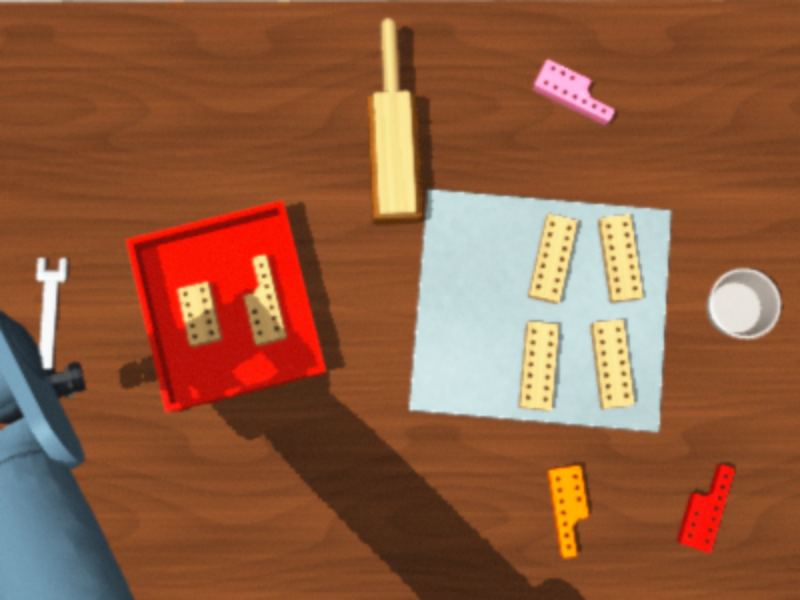

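Both scrap blocks lie flat in the crate, at crop pixels (199,313) and (266,300). The four good blocks and the bystanders haven't moved.

```bash
python3 -c "
from rig import r
print(r.job_done())"
```

```text
the job is handed in; nothing more can be done
None
```

The short block and the broken block both lie flat in the crate, the final top view shows the good blocks, hand brush, wrench and tub still in place, and I handed the job in at about 18 s; no verdict was returned.

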